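Scan a tube carrier at the clamped hand scanner

ROBOT

A 6-joint arm with a two-finger parallel gripper is mounted at the origin on the work surface. World frame = base frame: x ahead of the robot, y to its left, z up, the work surface at z = 0. Lengths are in m, angles in rad, forces in N, time in s.
With the tool pointing down it reaches from about 0.3 to 0.75 m from the base axis. Payload 8.5 kg.
Tool frame: the origin (TCP) lies midway between the tips of the shut fingers; the grasp point (between the pads) lies 19 mm behind it; z points along the fingers, y is the direction in which the jaws open and shut (so a half turn about z gives the same grasp; the last joint's range is limited). The gripper opens to 88 mm and grips with 3 to 60 N. Pads are 18 mm wide; open, the fingers measure 123 mm over their backs; the gripper's body (75 mm by 187 mm) begins 45 mm behind the grasp point.
Start: joints at [-1.551, 0.381, 1.297, -0, 1.464, -0.215], TCP at [0.128, -0.535, 0.239] pointing down, gripper open.
Joint ranges: [-3.11, 3.11], [-0.89, 2.33], [0.22, 2.48], [-1.42, 4.56], [0.17, 2.85], [-2.88, 2.88]. Speed limits (rad/s): [2.39, 2.39, 3.14, 3.14, 3.14, 3.14].

INTERFACE

Orientations are given as a rotation vector (axis times angle).
In Python, from plant import ctrl gives the robot as it stands.
- The arm moves only by the tool arm_command, never from a script. Its argument "moves" is text: rows parted by semicolons, each of 6 numbers parted by spaces: the shift along the tool's x, y, z each as a share of 100 cm, from -1 to 1, then the turn, a rotation vector about the tool's x, y, z each as a share of pi rad, from -1 to 1. In form: x y z rx ry rz; .... A call has 1 to 5 rows; each row is the pose to reach, as a shift and turn from the pose commanded when the call began, along the tool's axes at that moment, turning the shorter way round; what a row does not reach only later rows make up. A row lasts 1/8 s, in which the tool goes at most 62.5 mm and 10.7 degrees, less where a joint would pass 70% of its speed; a pose out of reach is approached as far as the arm can. A call with a number of a shift or a turn outside -1 to 1 is refused whole. A call with a gripper value outside its range is refused whole. "gripper" is the closure, from -1 (fully open) to 1 (shut), set as the call begins (left out, the last holds). The fingers move at their own pace and stop on an object; "force" is the grip in N (left out, the last holds). Time passes only in rows, so rows that repeat a pose let the fingers close. It gives the time, the measured TCP pose, the force and the opening at its end, in the units of the state.
- ctrl.observe(): the state, without advancing time (a new reading comes with each control period).
- ctrl.get_image(name): name is "scene" or "top" or "wrist"; returns a dict with "image" (420x560x3 uint8, red, green, blue), "depth" (420x560 float32, m along the optical axis (not along the pixel's ray), 0 where there is no reading), "intrinsics" (3x3 intrinsics, pixels), "dist_coeffs" ([k1, k2, p1, p2, k3] as OpenCV has them; the pictures are not rectified), "R" (3x3) and "t" (3): a world point X has camera coordinates R X + t. Camera axes: x right, y down, z forward; pixel columns grow to the right and rows downward; lengths in m; the calibration is good to about 2 mm. A picture is of the moment at which its call begins.
- ctrl.hand_in(): hands the job in, once; it reports no verdict.
The state is a dict: "clock": time; "joints": joint angles; "joint_vel": joint speeds; "tau": joint torques, N m; "tool_pos": TCP position; "tool_rot": TCP orientation; "ft_force": force on the tool from outside, world axes, zero at the start; "ft_torque": the same for the moment, N m; "width": finger opening in m.
Only numpy, scipy, OpenCV 4.12 (cv2) and the standard library are available. Lean on these libraries where they do the work, as an engineer would, in place of code of your own. Each camera call takes 0.05 s, during which the arm holds its last target. There are 200 camera calls.

TASK

Stand the yellow-capped tube carrier inside the orange outline of the scanning station, label end towards the scanner, and let go of it. Then squeeze the scanner's orange trigger fully against its grip, hold it for about a second and let it spring back, leaving the carrier standing in the outline. Keep the carrier upright throughout and leave the blue-capped carrier where it stands.

Things in the scene. Friction and masses are not known exactly. Their poses are not given: they have to be found in the camera images.
- yellow_carrier: The carrier to scan, white plastic, yellow caps: 140 mm long (x), 56 mm wide (y), rack body 44 mm high; lengthwise handle fin in the middle, 16 mm thick, 60 mm long, from 44 up to 88 mm high; 45-degree sloping barred label at its +x end, four yellow tube caps (tops 70 mm high) at its -x end. About 0.3 kg. Origin: centre of the 140 x 56 footprint, on the underside; z up, +x towards the label end
- yellow_carrier_label (a point): Middle of the yellow carrier's sloping label: 53 mm from the carrier's origin along its +x, 28.5 mm above its underside
- yellow_carrier_handle (a point): Point on the centre line of the yellow carrier's handle fin, 3 mm along +x from the carrier's origin, 73 mm above its underside (15 mm below the fin's top); axes as the carrier's: the fin runs along x and is pinched across y
- blue_carrier: A second carrier of the same shape and size but with blue caps; not to be moved. Origin and axes as for the yellow one
- pad (a point): Centre of the orange outline (inside 160 x 76 mm) on the station's flat white base plate, at its top, 6 mm above the table; z up, +x along the outline's length towards the scanner. The carrier belongs centred here, its x along this x. The fixed scanner's lowest part is about 120 mm above the table and over 100 mm along +x from here; the table-level foot is 20 mm high
- grip: Fixed pistol grip of the grey hand scanner, which is clamped upside down on a column, its red window looking down at the outline. Origin: the grip's foot in the barrel, 200 mm above the table, 185 mm along the pad's +x. z runs up the grip to its free end (98 mm), leaning 40 degrees from vertical towards the outline; -x is the trigger side (forward and down), +x its back. 32 mm wide across y
- squeeze (a point): Point to centre a gripper on to squeeze trigger and grip together, 244 mm above the table, axes as grip; free end 36 mm along z, hinge of the trigger 32 mm along -z. Along +x the grip's back is at 22 mm; along -x the trigger's outer face is at 32 mm at rest, 22 mm fully squeezed. The end cap reaches 15 mm along -x: a vertical gripper cannot squeeze the trigger home, one along the grip can
- trigger_tip (a point): Middle of the orange trigger bar near its free end; the bar is 48 mm long, 22 mm wide (y), 10 mm thick, hinged at its lower end next to the scanner's barrel; the axes turn with it and are those of squeeze at rest. The hinge lies 44 mm along -z and 16.5 mm along +x from here
- trigger (a joint): Angle of the sprung trigger, rad: 0 at rest, 0.32 fully squeezed against the grip; it springs back by itself. Holding it fully squeezed takes about 13 N at the squeeze point

How it is judged:
By the outcome, as a careful person would: the job done as asked, in the order asked, and still so for the second after the job is handed in, with the robot touching nothing.
It also fails if it takes over 54 s, if anything falls off the work surface, if the arm or the gripper's body presses on something with over 40 N, if the wrist force passes 120 N, or if a joint passes its speed limit or range.

## Working session

There is one attempt and no reset: what is moved stays moved. The work goes in short steps, Python scripts to look and compute and a tool call to move; the robot and the scene stay as the last step left them, time stands still between calls to the robot, and variables do not carry over. Pictures are saved under pics/ and viewed, about 8 in all and at most 12, crops included, and the job is handed in when it is done.

Besides the shell and the picture viewer there is one more tool, called by a JSON object that holds its "name" and its "arguments", one argument or row to a line. arm_command: Moves the arm, as the interface text tells. Its arguments: {"type":"object","properties":{"moves":{"type":"string"},"gripper":{"type":"number"},"force":{"type":"number"}},"required":["moves"]}

```bash
mkdir -p pics; ls
python3 - <<'E'
from plant import ctrl
import cv2,numpy as np
s=ctrl.observe();print(s)
for n in ["scene","top"]:
    d=ctrl.get_image(n);cv2.imwrite(f"pics/{n}0.png",d["image"][:,:,::-1])
    np.savez(f"{n}0.npz",**d)
E
```

```text
pics
{'clock': 0.0, 'joints': array([-1.55130360e+00,  3.81197699e-01,  1.29823521e+00,  6.35162780e-06,
        1.46360627e+00, -2.15296841e-01]), 'joint_vel': array([ 0.00092316, -0.00159674,  0.00084846,  0.00113174, -0.00111689,
       -0.00102432]), 'tau': array([ 2.16120585e-03, -4.37924516e+01, -2.24558812e+01,  7.14676268e-02,
        3.51572328e-02, -1.12820812e-04]), 'tool_pos': array([ 0.1279466 , -0.534629  ,  0.23814548]), 'tool_rot': array([-3.11854056e+00, -3.67790443e-01, -2.31862864e-04]), 'ft_force': array([0.47462   , 0.02916645, 0.18432559]), 'ft_torque': array([ 0.02483671, -0.03147058,  0.03561619]), 'width': 0.08805387268190536}
```

View pics/scene0.png

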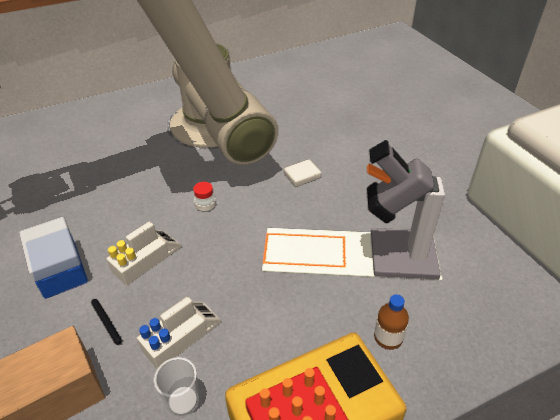

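View pics/top0.png

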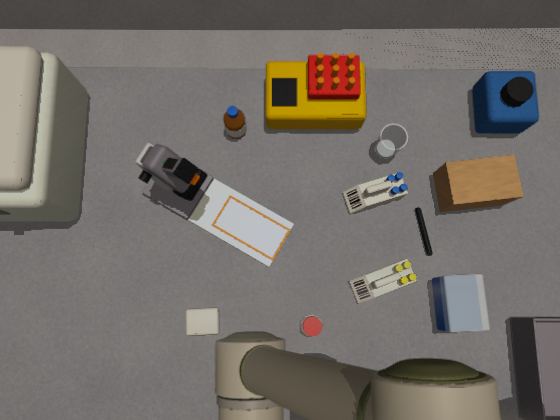

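The scene view shows the yellow carrier at about (140,252), and the station to the right at (340,250). In the top view the yellow carrier is near (382,281) with its label to the left, and the outline is centred near (252,227). I'll enlarge the top view.

```bash
python3 - <<'E'
import cv2,numpy as np
im=cv2.imread("pics/top0.png")
a=cv2.resize(im[180:280,200:300],(400,400),interpolation=cv2.INTER_CUBIC)
b=cv2.resize(im[240:340,335:435],(400,400),interpolation=cv2.INTER_CUBIC)
c=cv2.resize(im[130:230,125:225],(400,400),interpolation=cv2.INTER_CUBIC)
cv2.imwrite("pics/crop0.png",np.hstack([a,b]))
E
cat > h.py <<'E'
import cv2,numpy as np
from scipy.spatial.transform import Rotation as Ro
def pix2world(d,px,z):
    """world points where the rays of pixels px meet heights z"""
    px=np.array(px,float).reshape(-1,1,2)
    u=cv2.undistortPoints(px,d["intrinsics"],d["dist_coeffs"])[:,0]
    R,t=d["R"],d["t"]; C=-R.T@t
    r=np.c_[u,np.ones(len(u))]@R
    return C+r*((np.broadcast_to(z,len(u))-C[2])/r[:,2])[:,None]
def delta(p0,r0,p1,R1):
    """row values to go from pose p0,rotvec r0 to p1, Rotation R1"""
    R0=Ro.from_rotvec(r0)
    return np.r_[R0.inv().apply(np.array(p1)-p0),(R0.inv()*R1).as_rotvec()/np.pi].round(4)
E
```

```text
(no output)
```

View pics/crop0.png

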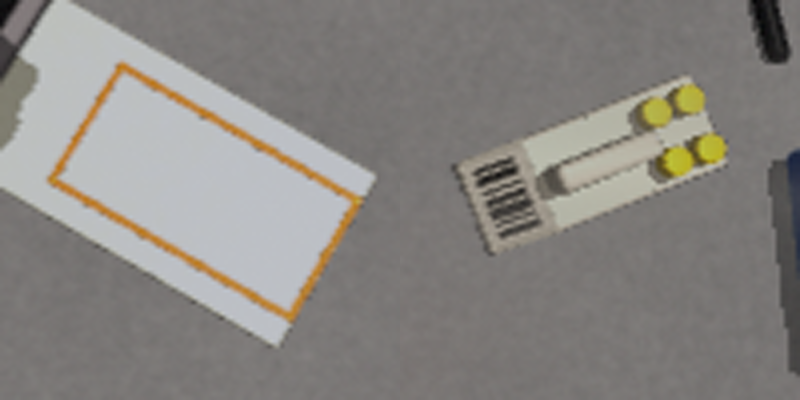

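The outline corners in the crop are at (122,65), (360,200), (292,319) and (51,181). The fin top runs from about (566,180) to (660,146), and the label's bottom corners are at (457,166) and (491,254).

Run:
```python
from h import *
d=dict(np.load("top0.npz"))
o=np.array([(122,65),(360,200),(292,319),(51,181)])/4+[200,180]
P=pix2world(d,o,.006);print(P.round(4),P.mean(0).round(4))
print(np.linalg.norm(np.diff(P,axis=0),axis=1))
ax=(P[0]+P[3]-P[1]-P[2]);print("pad yaw",np.arctan2(ax[1],ax[0]))
c=np.array([(166,180),(260,146),(57,166),(91,254),(130,147),(157,231)])/4+[335,240]
Q=pix2world(d,c,[.088,.088,.013,.013,.044,.044]);print(Q.round(4))
a=Q[0]-Q[1];print(np.linalg.norm(a),"fin yaw",np.arctan2(a[1],a[0]))
b=Q[2]-Q[3];print(np.linalg.norm(b),"perp yaw",np.arctan2(b[1],b[0])-np.pi/2,np.arctan2(b[1],b[0])+np.pi/2, (Q[2]+Q[3])/2)
# depth in fin
for u,v in c: print(d["depth"][int(round(v)),int(round(u))])
R,t=d["R"],d["t"];print("cam",-R.T@t)
# depth cloud: points 60-100mm high near carrier
K=d["intrinsics"];v,u=np.mgrid[240:340,335:435];Z=d["depth"][240:340,335:435]
n=cv2.undistortPoints(np.stack([u,v],-1).reshape(-1,1,2).astype(float),K,d["dist_coeffs"])[:,0]
W=(np.c_[n,np.ones(len(n))]*Z.reshape(-1,1)-t)@R
m=(W[:,2]>.077)&(W[:,2]<.1);F=W[m];print(len(F),F.mean(0))
x=F[:,:2]-F[:,:2].mean(0);w,V=np.linalg.eigh(x.T@x);print(V[:,1],np.ptp(x@V,axis=0))
```

```text
[[ 0.6137  0.0628  0.006 ]
 [ 0.5309 -0.0812  0.006 ]
 [ 0.4596 -0.0406  0.006 ]
 [ 0.5423  0.1039  0.006 ]] [0.5366 0.0113 0.006 ]
[0.16603835 0.08208855 0.16650432]
pad yaw 1.0499727751043568
[[ 0.3972 -0.2657  0.088 ]
 [ 0.4156 -0.3176  0.088 ]
 [ 0.4082 -0.2188  0.013 ]
 [ 0.3577 -0.237   0.013 ]
 [ 0.4175 -0.2556  0.044 ]
 [ 0.3705 -0.2691  0.044 ]]
0.05507017254178063 fin yaw 1.9108588309191818
0.053688271810978336 perp yaw -1.224031030541588 1.917561623048205 [ 0.38293535 -0.22788064  0.013     ]
0.99531627
0.99898535
1.0766653
1.0751164
1.038792
1.0768183
cam [ 0.35874739 -0.04599466  1.08828463]
203 [ 0.40839016 -0.28891435  0.08728285]
[-0.35520177  0.93478966] [0.01620033 0.05910311]
```

```bash
cat >> h.py <<'E'
def down(yaw): # tool x at yaw, z down
    c,s=np.cos(yaw),np.sin(yaw)
    return Ro.from_matrix(np.c_[[c,s,0],[s,-c,0],[0,0,-1]])
E
python3 - <<'E'
from h import *
from plant import ctrl
s=ctrl.observe()
print(delta(s["tool_pos"],s["tool_rot"],[.4075,-.290,.15],down(1.925)))
E
```

```text
[ 3.288e-01 -1.728e-01  8.850e-02 -2.000e-04 -4.000e-04 -5.380e-01]
```

{"name": "arm_command", "arguments": {
  "moves": "0.329 -0.173 0.088 0 0 -0.538;0.329 -0.173 0.088 0 0 -0.538;0.329 -0.173 0.088 0 0 -0.538;0.329 -0.173 0.088 0 0 -0.538;0.329 -0.173 0.088 0 0 -0.538",
  "gripper": -1
}}

```text
clock: 0.72
tool_pos: [0.358, -0.3331, 0.1662]
tool_rot: [-2.612, -1.745, -0.0]
ft_force: [1.3, -1.0, -0.3]
width: 0.0883
```

Run:
```python
from h import *
from plant import ctrl
s=ctrl.observe()
print(s["clock"],s["joints"],delta(s["tool_pos"],s["tool_rot"],[.4075,-.290,.15],down(1.925)))
```

```text
0.725 [-9.92133802e-01  3.45710173e-01  1.58220098e+00  2.72599459e-05
  1.21384121e+00 -5.99524408e-01] [ 0.0588  0.0293  0.0162 -0.     -0.     -0.2377]
```

{"name": "arm_command", "arguments": {
  "moves": "0.059 0.029 0.016 0 0 -0.238;0.059 0.029 0.016 0 0 -0.238;0.059 0.029 0.016 0 0 -0.238;0.059 0.029 0.016 0 0 -0.238;0.059 0.029 0.016 0 0 -0.238"
}}

```text
clock: 1.35
tool_pos: [0.4063, -0.2914, 0.1506]
tool_rot: [-1.804, -2.572, -0.0]
ft_force: [0.5, 1.1, 0.4]
width: 0.0879
```

{"name": "arm_command", "arguments": {
  "moves": "0 0 0 0 0 0"
}}

```text
clock: 1.48
tool_pos: [0.4064, -0.2915, 0.1507]
tool_rot: [-1.806, -2.57, -0.0]
ft_force: [-0.8, 0.7, -0.2]
width: 0.0881
```

Run:
```python
from h import *
from plant import ctrl
d=ctrl.get_image("wrist")
s=ctrl.observe()
print(s["clock"],s["joints"],delta(s["tool_pos"],s["tool_rot"],[.4075,-.290,.055],down(1.925)))
cv2.imwrite("pics/w1.png",d["image"][:,:,::-1])
R,t=d["R"],d["t"]
v,u=np.mgrid[0:420:2,0:560:2];Z=d["depth"][::2,::2].ravel()
n=cv2.undistortPoints(np.stack([u,v],-1).reshape(-1,1,2).astype(float),d["intrinsics"],d["dist_coeffs"])[:,0]
W=(np.c_[n,np.ones(len(n))]*Z[:,None]-t)@R
m=(Z>0)&(W[:,2]>.08)&(W[:,2]<.095)&(np.hypot(W[:,0]-.408,W[:,1]+.289)<.06);F=W[m];print(len(F),F.mean(0))
x=F[:,:2]-F[:,:2].mean(0);w,V=np.linalg.eigh(x.T@x);print(V[:,1],np.ptp(x@V,axis=0))
```

```text
1.525 [-8.59474352e-01  3.81873562e-01  1.57584934e+00  2.51145097e-05
  1.18406208e+00 -1.20562155e+00] [ 0.001   0.0016  0.0957 -0.     -0.0001 -0.0026]
459 [ 0.40794567 -0.28575549  0.08776697]
[-0.35969905  0.93306838] [0.01602348 0.05851145]
```

View pics/w1.png

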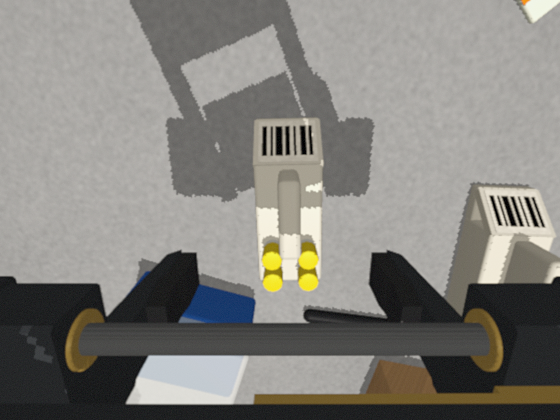

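The wrist view shows the yellow carrier upright between the open jaws, with its fin at about (288,215) and label up at (288,140). The fingers have a clear way down. Next I'll descend and grip.

Run:
```python
from h import *
from plant import ctrl
s=ctrl.observe()
print(delta(s["tool_pos"],s["tool_rot"],[.408,-.287,.055],down(1.935)))
```

```text
[ 0.0037  0.0031  0.0957 -0.     -0.0001 -0.0058]
```

{"name": "arm_command", "arguments": {
  "moves": "0.004 0.003 0.04 0 0 -0.006;0.004 0.003 0.07 0 0 -0.006;0.004 0.003 0.095 0 0 -0.006;0.004 0.003 0.095 0 0 -0.006"
}}

```text
clock: 2.02
tool_pos: [0.4073, -0.2862, 0.0546]
tool_rot: [-1.778, -2.586, -0.001]
ft_force: [-0.5, 0.5, 0.5]
width: 0.0882
```

{"name": "arm_command", "arguments": {
  "moves": "0 0 0 0 0 0;0 0 0 0 0 0;0 0 0 0 0 0;0 0 0 0 0 0;0 0 0 0 0 0",
  "gripper": 1,
  "force": 25
}}

```text
clock: 2.65
tool_pos: [0.4079, -0.2867, 0.0559]
tool_rot: [1.777, 2.59, -0.0]
ft_force: [-0.1, -0.3, -0.9]
width: 0.0405
```

{"name": "arm_command", "arguments": {
  "moves": "0 0 0 0 0 0;0 0 0 0 0 0;0 0 0 0 0 0"
}}

```text
clock: 3.02
tool_pos: [0.4078, -0.2866, 0.0556]
tool_rot: [-1.777, -2.59, -0.0]
ft_force: [0.8, 0.1, -1.3]
width: 0.016
```

{"name": "arm_command", "arguments": {
  "moves": "0 0 -0.04 0 0 0;0 0 -0.08 0 0 0;0 0 -0.11 0 0 0;0 0 -0.11 0 0 0"
}}

```text
clock: 3.52
tool_pos: [0.4082, -0.2871, 0.1669]
tool_rot: [1.776, 2.588, -0.001]
ft_force: [1.1, 0.5, -4.0]
width: 0.0159
```

Run:
```python
from h import *
from plant import ctrl
s=ctrl.observe()
print(s["width"],s["ft_force"],s["tool_pos"],delta(s["tool_pos"],s["tool_rot"],[.538,.014,.16],down(1.05)))
```

```text
0.015872591613551278 [ 1.08831719  0.46044942 -3.98087242] [ 0.40823677 -0.28707768  0.16687459] [0.2342 0.2294 0.0064 0.0008 0.0008 0.2829]
```

{"name": "arm_command", "arguments": {
  "moves": "0.04 0.04 0.002 0 0 0.04;0.09 0.085 0.005 0 0 0.095;0.13 0.13 0.007 0 0 0.15;0.17 0.17 0.007 0 0 0.2;0.205 0.2 0.007 0 0 0.245"
}}

```text
clock: 4.15
tool_pos: [0.5197, -0.0248, 0.1566]
tool_rot: [-2.617, -1.734, 0.003]
ft_force: [2.2, 0.4, -3.3]
width: 0.0158
```

{"name": "arm_command", "arguments": {
  "moves": "0.029 0.029 0 0 0 0.038;0.029 0.029 0 0 0 0.038;0.029 0.029 0 0 0 0.038"
}}

```text
clock: 4.53
tool_pos: [0.5567, -0.011, 0.157]
tool_rot: [-2.711, -1.584, 0.004]
ft_force: [-1.1, -0.6, -3.2]
width: 0.0157
```

Run:
```python
from h import *
from plant import ctrl
s=ctrl.observe()
print(s["clock"],s["width"],s["tool_pos"],delta(s["tool_pos"],s["tool_rot"],[.538,.014,.062],down(1.05)))
d=ctrl.get_image("wrist");cv2.imwrite("pics/w2.png",d["image"][:,:,::-1]);np.savez("w2.npz",**d)
```

```text
4.525 0.015709821554182025 [ 0.55667632 -0.010975    0.15703499] [ 0.0127 -0.0282  0.0951 -0.001   0.0004  0.0024]
```

View pics/w2.png

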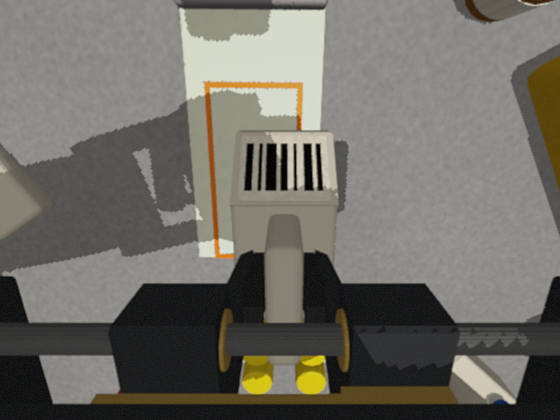

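The wrist view shows the carrier held upright with its label towards the scanner. It's right of the outline, whose far outer corners are at (205,83) and (303,85). I'll correct and lower in two stages.

{"name": "arm_command", "arguments": {
  "moves": "0.013 -0.028 0 0 0 0.002;0.013 -0.028 0.03 0 0 0.002;0.013 -0.028 0.06 0 0 0.002;0.013 -0.028 0.06 0 0 0.002"
}}

```text
clock: 5.08
tool_pos: [0.538, 0.0137, 0.0972]
tool_rot: [-2.716, -1.573, 0.006]
ft_force: [-0.0, -0.5, -2.1]
width: 0.0159
```

Run:
```python
from h import *
from plant import ctrl
d=dict(np.load("w2.npz"))
P=pix2world(d,[(205,83),(303,85),(218,257)],.006);print(P)
e=P[0]-P[1];print(np.linalg.norm(e),np.arctan2(-e[0],e[1])+np.pi/2)
px=np.array([np.cos(1.05),np.sin(1.05),0]);print("pad from wrist",(P[0]+P[1])/2-.083*px)
s=ctrl.observe()
print(s["clock"],s["width"],s["tool_pos"],delta(s["tool_pos"],s["tool_rot"],[.538,.014,.062],down(1.05)))
d=ctrl.get_image("wrist");cv2.imwrite("pics/w3.png",d["image"][:,:,::-1]);np.savez("w3.npz",**d)
```

```text
[[ 0.54331707  0.10808832  0.006     ]
 [ 0.61681114  0.06462563  0.006     ]
 [ 0.46114432 -0.03855039  0.006     ]]
0.08538374489779006 2.60753791394598
pad from wrist [0.53876571 0.01436085 0.006     ]
5.075 0.015861306048454243 [0.53800342 0.01372851 0.09716585] [ 0.0003  0.      0.0352 -0.0015  0.0005 -0.0001]
```

View pics/w3.png

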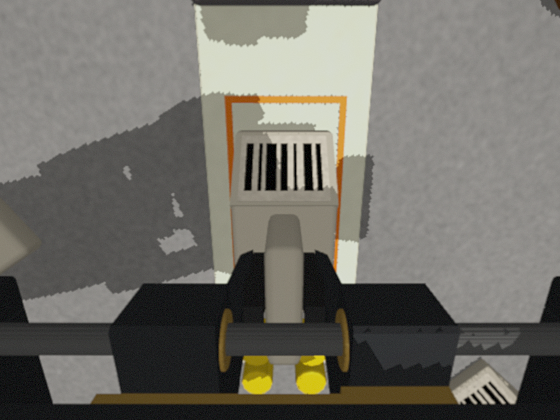

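The carrier is now centred across the outline, with the outline's orange sides at columns 230 and 343 and the far edge at row 100. The two estimates of the pad differ by about 3 mm along x, so I'll split the difference.

{"name": "arm_command", "arguments": {
  "moves": "0.002 0 0.015 -0.001 0 0;0.002 0 0.028 -0.001 0 0;0.002 0 0.033 -0.001 0 0;0.002 0 0.0345 -0.001 0 0;0.002 0 0.0345 -0.001 0 0"
}}

```text
clock: 5.75
tool_pos: [0.5409, 0.0158, 0.0646]
tool_rot: [2.716, 1.574, 0.003]
ft_force: [0.6, -0.4, -2.3]
width: 0.0157
```

{"name": "arm_command", "arguments": {
  "moves": "0 0 0.001 0 0 0;0 0 0.002 0 0 0;0 0 0.003 0 0 0;0 0 0.003 0 0 0"
}}

```text
clock: 6.25
tool_pos: [0.5415, 0.0161, 0.062]
tool_rot: [2.715, 1.573, 0.006]
ft_force: [3.3, 4.3, 4.9]
width: 0.0162
```

The carrier is touching down, so I'll release it.

{"name": "arm_command", "arguments": {
  "moves": "0 0 0 0 0 0;0 0 0 0 0 0;0 0 0 0 0 0;0 0 0 0 0 0;0 0 0 0 0 0",
  "gripper": -1
}}

```text
clock: 6.88
tool_pos: [0.5407, 0.0159, 0.0612]
tool_rot: [2.716, 1.574, 0.002]
ft_force: [-0.1, 0.4, -1.4]
width: 0.0637
```

{"name": "arm_command", "arguments": {
  "moves": "0 0 0 0 0 0;0 0 0 0 0 0;0 0 -0.03 0 0 0;0 0 -0.07 0 0 0;0 0 -0.1 0 0 0"
}}

```text
clock: 7.5
tool_pos: [0.5406, 0.016, 0.1629]
tool_rot: [2.715, 1.573, 0.004]
ft_force: [0.3, 0.2, -0.3]
width: 0.0881
```

Run:
```python
from h import *
from plant import ctrl
s=ctrl.observe()
print(s["clock"],s["width"],s["tool_pos"],s["joints"])
ims=[]
for n in ("wrist","scene"):
    d=ctrl.get_image(n);ims.append(d["image"][:,:,::-1]);np.savez(n+"4.npz",**d)
sc=cv2.resize(ims[1][100:310,230:510],(400,300),interpolation=cv2.INTER_CUBIC)
cv2.imwrite("pics/w4.png",np.hstack([cv2.resize(ims[0],(400,300)),sc]))
```

```text
7.5 0.08809114131146914 [0.54056173 0.01604785 0.16286649] [-1.88866336e-01  4.30822654e-01  1.45023130e+00 -1.04902085e-03
  1.25642483e+00  3.31837556e-01]
```

View pics/w4.png

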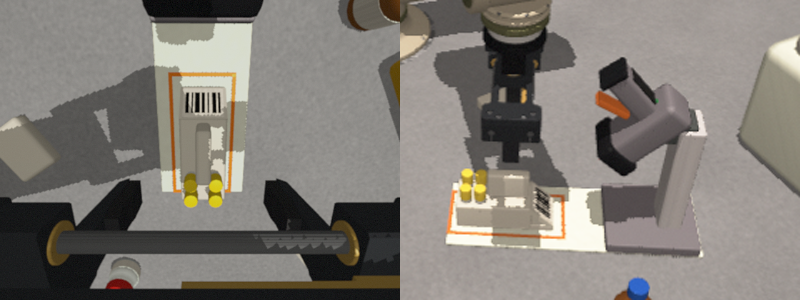

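The wrist view shows the carrier standing fully inside the outline with its label towards the scanner. The scene crop shows the orange trigger at (612,104) on the grip. I'll check the predicted grip frame against the depth cloud and plan the approach.

```bash
cat >> h.py <<'E'
yaw=1.05; pad=np.array([.5378,.0130,.006])
px=np.array([np.cos(yaw),np.sin(yaw),0]);py=np.array([-px[1],px[0],0]);k=np.array([0,0,1.])
a=np.radians(40);gz=-np.sin(a)*px+np.cos(a)*k;gx=np.cos(a)*px+np.sin(a)*k
sq=np.r_[(pad+.141*px)[:2],.244]
G=np.c_[gx,py,gz]
sqR=Ro.from_matrix(np.c_[py,gx,-gz])
def sqtcp(back): return sq-gz*(.019-back)
def cloud(d):
    R,t=d["R"],d["t"];Z=d["depth"].ravel();v,u=np.mgrid[0:420,0:560]
    n=cv2.undistortPoints(np.stack([u,v],-1).reshape(-1,1,2).astype(float),d["intrinsics"],d["dist_coeffs"])[:,0]
    return (np.c_[n,np.ones(len(n))]*Z[:,None]-t)@R,Z>0
E
python3 - <<'E'
from h import *
from plant import ctrl
for f in ("scene4.npz","top0.npz"):
    d=dict(np.load(f));W,ok=cloud(d);C=d["image"].reshape(-1,3).astype(int)
    L=(W-sq)@G
    near=ok&(np.linalg.norm(L,axis=1)<.07)
    o=near&(C[:,0]>1.8*C[:,1])&(C[:,0]>90)&(W[:,2]>.15)
    g=near&~o&(L[:,2]>-.02)
    print(f,o.sum(),"orange",np.percentile(L[o],[2,50,98],axis=0).round(4).tolist())
    print(g.sum(),"grip",np.percentile(L[g],[1,50,99],axis=0).round(4).tolist())
s=ctrl.observe();p,r=s["tool_pos"],s["tool_rot"]
print("up",delta(p,r,pad+.03*px+[0,0,.36],sqR),sqtcp(.11),sqR.as_rotvec())
E
```

```text
scene4.npz 211 orange [[-0.0315, -0.0135, -0.0291], [-0.021, -0.0089, -0.0046], [-0.0123, 0.005, 0.013]]
817 grip [[-0.0231, -0.0203, -0.0189], [0.011, -0.0148, 0.0168], [0.0248, 0.0137, 0.0365]]
top0.npz 55 orange [[-0.0343, -0.0103, 0.0082], [-0.0287, -0.0007, 0.0128], [-0.0157, 0.0092, 0.0319]]
580 grip [[-0.0277, -0.0182, -0.0184], [0.0126, 0.0012, 0.0348], [0.0245, 0.0167, 0.0389]]
up [ 2.600e-02 -1.000e-04 -2.017e-01 -1.712e-01  1.754e-01 -4.767e-01] [0.57885276 0.0845679  0.31371004] [0.72020459 2.7029844  0.98380587]
```

{"name": "arm_command", "arguments": {
  "moves": "0 0 -0.06 0 0 0;0.01 0 -0.12 0 0 0;0.02 0 -0.17 -0.02 0.02 -0.05;0.026 0 -0.2 -0.04 0.04 -0.1;0.026 0 -0.2 -0.06 0.06 -0.15"
}}

```text
clock: 8.22
tool_pos: [0.5534, 0.0393, 0.3627]
tool_rot: [2.193, 2.107, 0.399]
ft_force: [0.3, -0.9, -0.7]
width: 0.0883
```

Run:
```python
from h import *
from plant import ctrl
s=ctrl.observe();p,r=s["tool_pos"],s["tool_rot"]
print(s["clock"],s["joints"],delta(p,r,pad+.03*px+[0,0,.36],sqR))
```

```text
8.225 [-0.22371099  0.22146906  1.20216706  0.1757536   1.51093649 -0.17614183] [ 1.000e-04  1.000e-04 -3.400e-03 -1.094e-01  1.197e-01 -3.239e-01]
```

{"name": "arm_command", "arguments": {
  "moves": "0 0 -0.003 -0.109 0.12 -0.324;0 0 -0.003 -0.109 0.12 -0.324;0 0 -0.003 -0.109 0.12 -0.324;0 0 -0.003 -0.109 0.12 -0.324;0 0 -0.003 -0.109 0.12 -0.324"
}}

```text
clock: 8.85
tool_pos: [0.552, 0.0385, 0.3631]
tool_rot: [1.009, 2.661, 0.901]
ft_force: [-0.0, 0.5, -1.4]
width: 0.0884
```

Run:
```python
from h import *
from plant import ctrl
s=ctrl.observe();p,r=s["tool_pos"],s["tool_rot"]
print(s["clock"],s["joints"],delta(p,r,sqtcp(.11),sqR))
```

```text
8.85 [-0.42493274  0.19702245  1.34241666  0.62172687  1.4839577  -1.28900938] [ 0.0061  0.0131  0.0713 -0.0199  0.0198 -0.0584]
```

{"name": "arm_command", "arguments": {
  "moves": "0.003 0.007 0.02 -0.02 0.02 -0.058;0.006 0.013 0.05 -0.02 0.02 -0.058;0.006 0.013 0.071 -0.02 0.02 -0.058;0.006 0.013 0.071 -0.02 0.02 -0.058;0.006 0.013 0.071 -0.02 0.02 -0.058"
}}

```text
clock: 9.48
tool_pos: [0.5791, 0.0839, 0.315]
tool_rot: [0.729, 2.702, 0.982]
ft_force: [-0.3, -1.0, 0.8]
width: 0.0882
```

Run:
```python
from h import *
from plant import ctrl
s=ctrl.observe();p,r=s["tool_pos"],s["tool_rot"]
print(s["clock"],s["joints"],delta(p,r,sqtcp(0),sqR))
d=ctrl.get_image("wrist");cv2.imwrite("pics/w5.png",d["image"][:,:,::-1])
W,ok=cloud(d);L=(W-sq)@G;C=d["image"].reshape(-1,3).astype(int)
near=ok&(np.linalg.norm(L,axis=1)<.06)&(L[:,2]>-.02)
o=near&(C[:,0]>1.8*C[:,1])&(C[:,0]>60)
for m in(o,near&~o):
    if m.sum(): print(m.sum(),np.percentile(L[m],[1,50,99],axis=0).round(4).tolist())
```

```text
9.475 [-0.34619138  0.28264011  1.39273803  0.69905951  1.37673882 -1.49856951] [ 0.0008 -0.0003  0.1113 -0.0005  0.0006 -0.0017]
734 [[-0.0323, -0.0081, -0.0188], [-0.0234, 0.0042, 0.0076], [-0.0127, 0.0142, 0.0335]]
3248 [[-0.0321, -0.0158, -0.0173], [0.0055, 0.0061, 0.0356], [0.0235, 0.0183, 0.0373]]
```

View pics/w5.png

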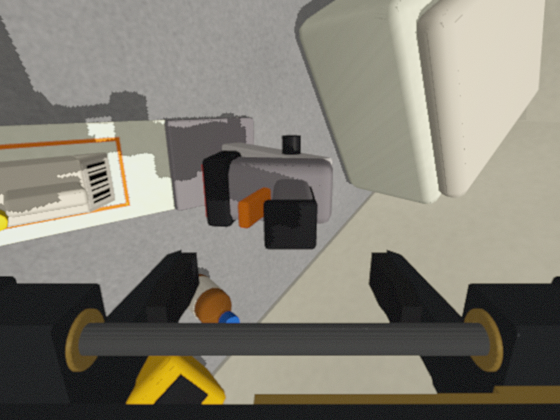

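The wrist view, looking along the grip, shows the end cap at (290,222) and the orange trigger at (253,207) centred between the jaws. I'll check finger clearance to the barrel from the clouds.

Run:
```python
from h import *
for f in ("scene4.npz","top0.npz"):
    d=dict(np.load(f));W,ok=cloud(d);L=(W-sq)@G
    for lo,hi in((-.07,-.034),(.026,.07)):
        m=ok&(abs(L[:,1])<.03)&(L[:,0]>lo)&(L[:,0]<hi)&(L[:,2]<.03)
        if m.sum(): print(f,lo,m.sum(),np.percentile(L[m],[50,99,100],axis=0)[:,2].round(4))
```

```text
scene4.npz -0.07 1326 [-0.1919 -0.0439  0.0088]
scene4.npz 0.026 1495 [-0.1023 -0.0351 -0.0337]
top0.npz -0.07 420 [-0.0454  0.012   0.0142]
top0.npz 0.026 1201 [-0.0985 -0.0336 -0.032 ]
```

{"name": "arm_command", "arguments": {
  "moves": "0.001 0 0.04 0 0 -0.002;0.001 0 0.07 0 0 -0.002;0.001 0 0.09 0 0 -0.002;0.001 0 0.11 0 0 -0.002;0.001 0 0.11 0 0 -0.002"
}}

```text
clock: 10.15
tool_pos: [0.6133, 0.1459, 0.2301]
tool_rot: [0.72, 2.704, 0.981]
ft_force: [-0.1, 0.7, 0.4]
width: 0.0883
```

{"name": "arm_command", "arguments": {
  "moves": "0 0 0 0 0 0"
}}

```text
clock: 10.28
tool_pos: [0.6137, 0.1452, 0.2314]
tool_rot: [0.719, 2.701, 0.98]
ft_force: [0.4, -0.5, -0.0]
width: 0.0878
```

Run:
```python
from h import *
from plant import ctrl
s=ctrl.observe();p,r=s["tool_pos"],s["tool_rot"]
print(s["clock"],s["ft_force"],delta(p,r,sqtcp(0),sqR))
```

```text
10.275 [ 0.36455702 -0.52265048 -0.02643327] [ 0.     -0.0007  0.002  -0.0004  0.001   0.0005]
```

Everything is in place, so I'll squeeze.

{"name": "arm_command", "arguments": {
  "moves": "0 0 0 0 0 0;0 0 0 0 0 0;0 0 0 0 0 0;0 0 0 0 0 0;0 0 0 0 0 0",
  "gripper": 1,
  "force": 35
}}

```text
clock: 10.9
tool_pos: [0.6141, 0.1464, 0.2315]
tool_rot: [0.719, 2.7, 0.983]
ft_force: [3.2, 4.0, 4.7]
width: 0.0431
```

{"name": "arm_command", "arguments": {
  "moves": "0 0 0 0 0 0;0 0 0 0 0 0;0 0 0 0 0 0"
}}

```text
clock: 11.28
tool_pos: [0.6141, 0.1463, 0.2315]
tool_rot: [0.718, 2.701, 0.982]
ft_force: [3.3, 4.4, 3.3]
width: 0.0428
```

{"name": "arm_command", "arguments": {
  "moves": "0 0 0 0 0 0;0 0 0 0 0 0;0 0 0 0 0 0;0 0 0 0 0 0"
}}

```text
clock: 11.78
tool_pos: [0.6141, 0.1463, 0.2315]
tool_rot: [0.718, 2.701, 0.982]
ft_force: [3.9, 4.5, 2.7]
width: 0.0429
```

Run:
```python
from h import *
from plant import ctrl
d=ctrl.get_image("scene");i=d["image"][100:310,230:510,::-1]
cv2.imwrite("pics/s6.png",cv2.resize(i,(800,600),interpolation=cv2.INTER_CUBIC))
s=ctrl.observe();print(s["clock"],s["width"],s["ft_force"])
```

```text
11.825 0.042725471744776485 [4.31091822 4.98629529 3.4607886 ]
```

View pics/s6.png

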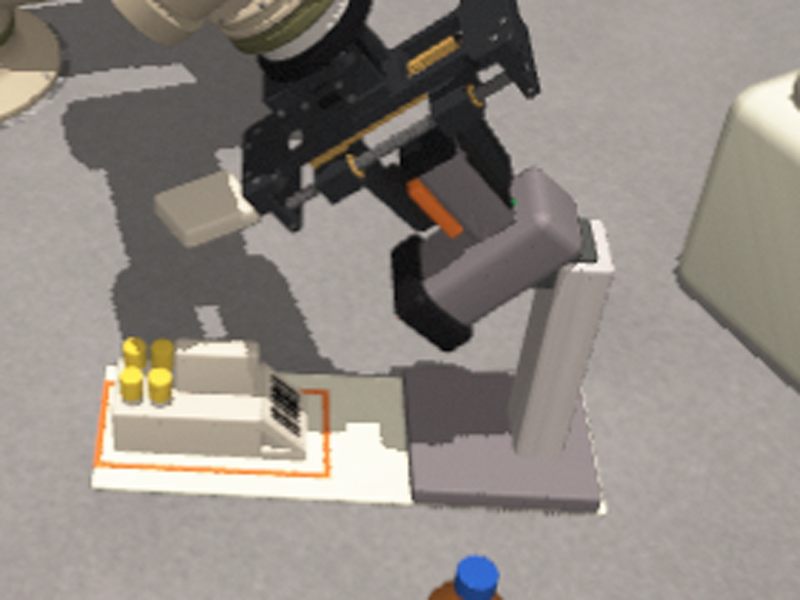

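The trigger at (435,207) lies against the grip, a green light shows at (513,203), and the carrier stands in the outline. I'll hold a little longer, then release.

{"name": "arm_command", "arguments": {
  "moves": "0 0 0 0 0 0;0 0 0 0 0 0"
}}

```text
clock: 12.08
tool_pos: [0.6141, 0.1463, 0.2315]
tool_rot: [0.718, 2.701, 0.982]
ft_force: [3.8, 4.8, 3.4]
width: 0.0429
```

{"name": "arm_command", "arguments": {
  "moves": "0 0 0 0 0 0;0 0 0 0 0 0;0 0 0 0 0 0;0 0 0 0 0 0;0 0 0 0 0 0",
  "gripper": -1
}}

```text
clock: 12.7
tool_pos: [0.6137, 0.1459, 0.2309]
tool_rot: [0.719, 2.702, 0.981]
ft_force: [-1.3, 0.0, -0.3]
width: 0.0878
```

{"name": "arm_command", "arguments": {
  "moves": "0 0 0 0 0 0;0 0 -0.04 0 0 0;0 0 -0.08 0 0 0;0 0 -0.12 0 0 0;0 0 -0.14 0 0 0"
}}

```text
clock: 13.32
tool_pos: [0.5683, 0.0671, 0.3397]
tool_rot: [0.719, 2.7, 0.979]
ft_force: [0.2, -0.4, -0.5]
width: 0.0887
```

{"name": "arm_command", "arguments": {
  "moves": "0 0 0 0 0 0;0 0 0 0 0 0"
}}

```text
clock: 13.58
tool_pos: [0.5685, 0.0684, 0.337]
tool_rot: [0.72, 2.704, 0.981]
ft_force: [-0.5, -0.6, -0.4]
width: 0.088
```

Run:
```python
from h import *
from plant import ctrl
d=ctrl.get_image("scene");i=d["image"][100:360,90:510,::-1]
cv2.imwrite("pics/s7.png",cv2.resize(i,(800,496),interpolation=cv2.INTER_CUBIC))
s=ctrl.observe();print(s["clock"],s["width"],s["ft_force"],s["joint_vel"].round(3))
```

```text
13.625 0.08805916040697706 [0.83475165 0.23880396 0.21192992] [ 0.002  0.003 -0.     0.001  0.004 -0.001]
```

View pics/s7.png

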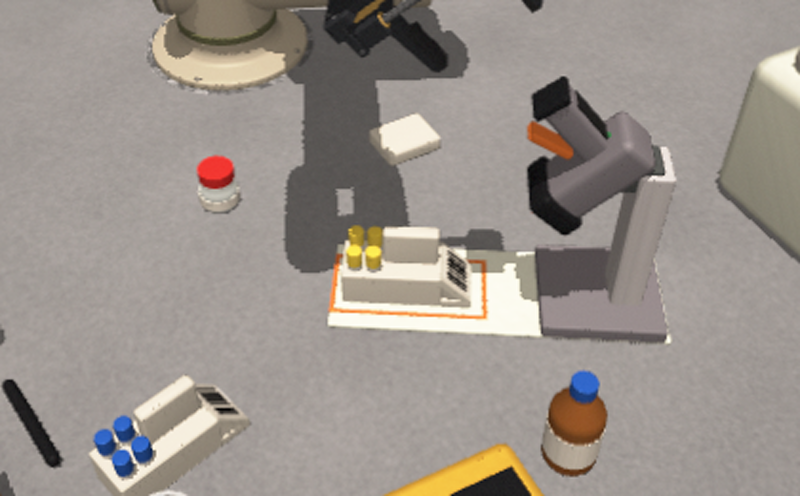

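The trigger has sprung back at (550,140), the green light is still lit, and the carrier stands in the outline at (410,275). The blue carrier looks untouched, and the gripper is clear of everything.

```bash
python3 -c "
from plant import ctrl
print(ctrl.hand_in())"
```

```text
the job is handed in; nothing more can be done
None
```

The job is done and handed in at about 13.6 s of the 54 s allowed. I stood the yellow carrier upright inside the orange outline, label end towards the scanner, and let go of it. I then squeezed the trigger along the grip at 35 N for about 1.1 s, let it spring back and drew the gripper clear.

- **Squeeze:** the jaws closed to 43 mm, against 44 mm expected with the trigger home. The picture showed the trigger flat against the grip and a green light on the scanner.
- **Final picture:** the trigger is back at rest, the carrier is standing fully inside the outline, the blue carrier appears unmoved, and the robot is touching nothing.
- **Disagreement:** the top and wrist cameras placed the outline's centre about 3–4 mm apart along its length. I aimed between the two; the 10 mm margin at each end covers the difference.
- **Forces:** no reading I took exceeded about 8 N at the wrist, though I saw only the values at the end of each move.

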